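Lock off the bench shear: shackle pressed home until the pawls click

TASK

Lock off the bench shear with its arm up: fold the hinged keeper bar down flat across the arm's tail and the lock, then take the loose grooved shackle from the oak stand and set it astride the bar with both legs in the lock's two bores. Press it straight down with firm, steady hand pressure, by feel, until the hidden pawls click and it stays down by itself; do not ram or force it once it stops. Let go, and leave the U-bolt and the other loose parts on the bench where they are.

Things in the scene. Friction and masses are not known exactly. Their poses are not given: they have to be found in the camera images.
- lock: laminated steel lock, 48 x 94 x 60 mm, bolted on the foot of the grey cast bench shear. Origin: centre of its top face, 72 mm above the bench; z up, y along the line of its two bores, x towards the keeper's hinge, away from the robot (world x within 0.2 rad). More than 34 N between shackle and lock damages the pawls and fails the job
- bore_a (a point): centre of the mouth of one bore: lock y = +25 mm, in the top face. Each bore is vertical, 14 mm in diameter, 54 mm deep. A spring ejector meets the leg ends 20 mm down and pushes the shackle back up unless it is latched (5 N at first, 9 N at full depth); unlatched, the crown's centre springs up to about 72 mm above the lock's top face
- bore_b (a point): mouth of the other bore, lock y = -25 mm. A spring pawl hides in each bore. Lock inserts are exchanged: the pawls' depth differs by up to 16 mm and cannot be seen, so the shackle latches with the crown's centre somewhere from 58 down to 42 mm above the lock's top face; below that is 2.5 mm of play, then it stops solid on the pawls. The click takes 6 to 14 N
- shackle_crown (a point): centre of the crown of the loose steel U-shackle (0.22 kg). Crown: 12 x 12 mm bar, 34 mm long along its y axis, flat sides facing x. Two 12 mm round legs run down, axes at y = -25 and +25 mm, ends 92 mm below this point, last 11 mm tapered to a 5 mm flat; a groove 16 to 22 mm above each end. Fits either way round. Starts upright in the stand, this point 102 mm above the bench
- stand: fixed oak block, 104 (x) x 110 (y) x 45 mm; origin at the centre of its underside. The shackle stands in the holes at x = -24, y = -25 and +25 mm, the U-bolt in the holes at x = +28, y = -18 and +18 mm
- keeper (a joint): angle of the keeper bar, rad: 0 = flat on the lock, between the two bores; grows as it is raised (to 1.3). Flat steel bar 30 mm wide, 10 mm thick, reaching 150 mm from its hinge; flat, its top is 10 mm above the lock's top face. The hinge is stiff: the bar stays where it is left, and 2 to 4 N near its end moves it
- keeper_hinge (a point): centre of the keeper's hinge pin, 110 mm from the lock's centre along the lock's +x, 5 mm above its top face; the pin runs along the lock's y; raised, the bar leans up from here towards the lock's -x
- keeper_end (a point): on the keeper bar: middle of the end of its upper face, 150 mm from the hinge (moves with the bar)
- ubolt: bystander: dark threaded U-bolt without grooves, 8 mm rod, legs 36 mm apart, 58 mm high, standing in the stand behind the shackle, top 68 mm above the bench; origin at its foot
- tine: bystander: rusted, curved claw tine, about 260 mm long, 24 mm high, with a round eye; origin on its underside
- tee: bystander: brass hydraulic tee, 88 x 60 x 30 mm; origin on its underside
- puck: bystander: white PTFE bearing puck, 64 mm diameter, 18 mm high; origin on its underside
- extension: bystander: chrome socket extension, 138 mm long, 22 mm diameter, lying; origin on its underside
- nut: bystander: large dark hexagon nut, 53 mm over corners, 24 mm high; origin on its underside
There are look-alikes about, which are no part of the job. Of the things that look like the part that bears shackle_crown, the middle-sized one is meant.

How it is judged:
By the outcome, as a careful person would: the job done as asked, in the order asked, and still so for the second after the job is handed in, with the robot touching nothing.
It also fails if it takes over 64 s, if anything falls off the work surface, if the arm or the gripper's body presses on something with over 40 N, if the wrist force passes 120 N, or if a joint passes its speed limit or range.

ROBOT

A 6-joint arm with a two-finger parallel gripper is mounted at the origin on the work surface. World frame = base frame: x ahead of the robot, y to its left, z up, the work surface at z = 0. Lengths are in m, angles in rad, forces in N, time in s.
With the tool pointing down it reaches from about 0.25 to 0.725 m from the base axis. Payload 4 kg.
Tool frame: the origin (TCP) lies where the fingers leave the gripper's body, on its centre line; the fingertips stand 73 mm ahead of it and the grasp point (between the pads) lies 54 mm ahead of it (bot.tip_reach is the z of the fingertips in the tool frame, in m); z points along the fingers, x is the direction in which the jaws open and shut, and the axes are right-handed (so a half turn about z gives the same grasp; the last joint's range is limited). The gripper opens to 85 mm and grips with 20 to 120 N. Pads are 22 mm wide; open, the fingers measure 114 mm over their backs; the gripper's body (76 mm by 85 mm) begins 54 mm behind the grasp point. The pads swing forward as they close: fully open they stand 13 mm farther back than shut.
Start: joints at [-1.103, 0.241, 0.005, 1.335, 0, 1.571], TCP at [0.225, -0.446, 0.304] pointing down, gripper open.
Joint ranges: [-2.72, 2.72], [-1.05, 1.87], [-1.09, 1.28], [-1.99, 2.15], [-1.42, 1.44], [-3.14, 3.14]. Speed limits (rad/s): [2.79, 2.79, 3.14, 3.14, 3.14, 3.14].

INTERFACE

Orientations are given as a unit quaternion [x, y, z, w].
In Python, from workcell import bot, vision, job_done gives the robot as it stands.
- The arm moves only by the tool drive_tool, never from a script. Its argument "steps" is one flat list of numbers, 7 for each row, row after row: the shift along the tool's x, y, z in m, then the turn, a rotation vector about the tool's x, y, z in degrees, then the closure, from -1 (fully open) to 1 (shut). A call has 1 to 8 rows; each row shifts and turns the commanded pose from where the row before left it, along the tool's axes as they then stand; what a row does not reach is not made up. A row lasts 1/12 s, in which the tool goes at most 41.7 mm and 7.16 degrees, less where a joint would pass 70% of its speed; a pose out of reach is approached as far as the arm can. A call is refused whole if a number of a shift passes 0.0417 or a number of a turn 7.16, either way. A call with a gripper value outside its range is refused whole. The fingers move at their own pace and stop on an object; the grip force is fixed at half the most. Time passes only in rows, so rows that do not move let the fingers close. It gives the time, the measured TCP pose, the force and the opening at its end, in the units of the state.
- bot.get_obs(): the state, without advancing time (a new reading comes with each control period).
- vision.camera(name): name is "scene" or "top" or "wrist"; returns (picture, depth): 420x560x3 uint8, red, green, blue; 420x560 float32, m along the optical axis (not along the pixel's ray), 0 where there is no reading.
- vision.camera_model(name): a dict with "mtx" (3x3 intrinsics, pixels), "rvec" (rotation vector, rad) and "tvec" (3), from world to camera coordinates, as OpenCV has them. Camera axes: x right, y down, z forward; pixel columns grow to the right and rows downward; lengths in m; the calibration is good to about 2 mm. A picture is of the moment at which its call begins: read the wrist's pose just before it. camera_model takes no time and is no camera call; for the wrist camera it gives the pose at the moment of the call.
- job_done(): hands the job in, once; it reports no verdict.
The state is a dict: "clock": time; "joint_pos": joint angles; "joint_vel": joint speeds; "tau": joint torques, N m; "eef_pos": TCP position; "tool_rot": TCP orientation; "ft_force": force on the tool from outside, world axes, zero at the start; "ft_torque": the same for the moment, N m; "grip_width": finger opening in m.
Only numpy, scipy, OpenCV 4.12 (cv2) and the standard library are available. Lean on these libraries where they do the work, as an engineer would, in place of code of your own. Each camera call takes 0.05 s, during which the arm holds its last target.

## Working session

There is one attempt and no reset: what is moved stays moved. The work goes in short steps, Python scripts to look and compute and a tool call to move; the robot and the scene stay as the last step left them, time stands still between calls to the robot, and variables do not carry over. Pictures are saved under pics/ and viewed, and the job is handed in when it is done.

Besides the shell and the picture viewer there is one more tool, called after "Call:" as name(argument=value, ...), one argument or row to a line, values as JSON. drive_tool: Moves the arm, as the interface text tells. Its arguments: {"type":"object","properties":{"steps":{"type":"array"}},"required":["steps"]}

```bash
ls; mkdir -p pics
cat > h.py <<'E'
import numpy as np, cv2, pickle
from workcell import bot, vision, job_done
def snap(name,tag):
    m=vision.camera_model(name); o=bot.get_obs()
    im,d=vision.camera(name)
    cv2.imwrite(f'pics/{tag}.png',im[:,:,::-1])
    pickle.dump((im,d,m,o),open(f'pics/{tag}.pkl','wb'))
    return im,d,m,o
def load(tag): return pickle.load(open(f'pics/{tag}.pkl','rb'))
def RT(m):
    R=cv2.Rodrigues(np.array(m['rvec'],float))[0]; return R,np.array(m['tvec'],float).reshape(3)
def ray(m,u,v):
    R,t=RT(m); K=np.array(m['mtx']); d=R.T@np.linalg.inv(K)@np.array([u,v,1.]); return -R.T@t,d
def onplane(m,u,v,z):
    c,d=ray(m,u,v); return c+d*(z-c[2])/d[2]
def pt(m,d,u,v):
    c,r=ray(m,u,v); return c+r*d[int(v),int(u)]
def cloud(m,d):
    R,t=RT(m);K=np.array(m['mtx']);v,u=np.mgrid[:d.shape[0],:d.shape[1]]
    r=np.stack([u,v,np.ones_like(u)],-1)@np.linalg.inv(K).T@R
    return (-R.T@t)+r*d[...,None]
def proj(m,p):
    return cv2.projectPoints(np.array(p,float).reshape(-1,3),np.array(m['rvec'],float),np.array(m['tvec'],float),np.array(m['mtx']),None)[0].reshape(-1,2)
def two(m1,p1,m2,p2):
    c1,d1=ray(m1,*p1);c2,d2=ray(m2,*p2)
    s=np.linalg.lstsq(np.stack([d1,-d2],1),c2-c1,rcond=None)[0]
    a=c1+d1*s[0];b=c2+d2*s[1];return (a+b)/2,np.linalg.norm(a-b)
E
python3 - <<'E'
from h import *
for n in ['scene','top','wrist']: 
    im,d,m,o=snap(n,n+'0'); R,t=RT(m); print(n,-R.T@t,R[2])
print(o)
E
```

```text
pics
scene [ 1.00070186 -0.55968796  0.67526192] [-0.53116014  0.54679234 -0.64721484]
top [ 0.37338684 -0.07364906  1.18481068] [ 1.46160064e-01 -4.69977128e-04 -9.89260843e-01]
wrist [ 0.28816653 -0.4142365   0.3733496 ] [-0.25010472 -0.1249053  -0.96012827]
{'clock': 0.1, 'joint_pos': array([-1.10300715e+00,  2.41333322e-01,  3.84027089e-03,  1.33521236e+00,
        2.29466012e-05,  1.57083137e+00]), 'joint_vel': array([ 2.37831844e-04, -1.20944276e-03,  1.76673021e-03, -2.80426810e-03,
        5.43213135e-05,  3.84642934e-04]), 'tau': array([ 1.34296020e-03, -3.73139834e+01,  2.53009093e+01,  1.08570713e-02,
        7.37479445e-05,  2.23522210e-05]), 'eef_pos': array([ 0.22526281, -0.44588746,  0.30309689]), 'tool_rot': array([ 8.51728083e-01, -5.23983169e-01, -8.07014458e-04, -5.09906660e-04]), 'ft_force': array([-0.67018111,  0.45735178,  0.36155074]), 'ft_torque': array([ 0.03943079,  0.02288349, -0.02307397]), 'grip_width': 0.0854425247687393}
```

View pics/scene0.png

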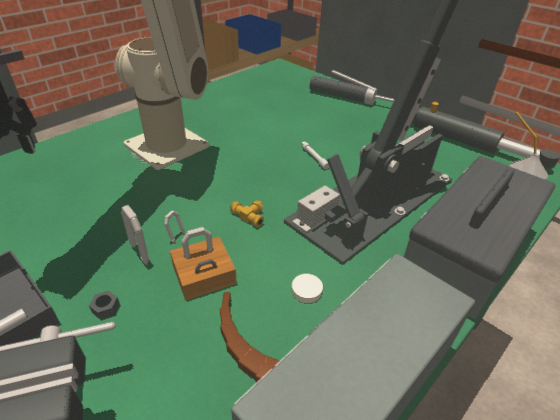

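View pics/top0.png

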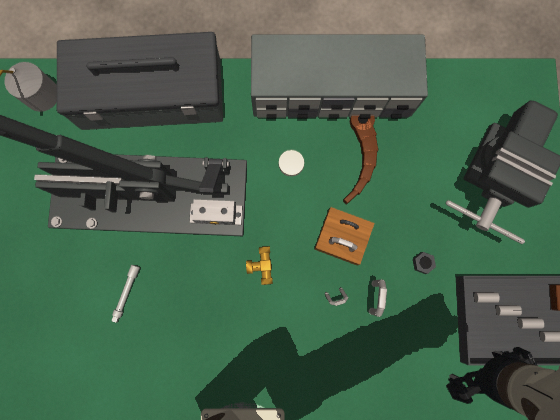

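View pics/wrist0.png

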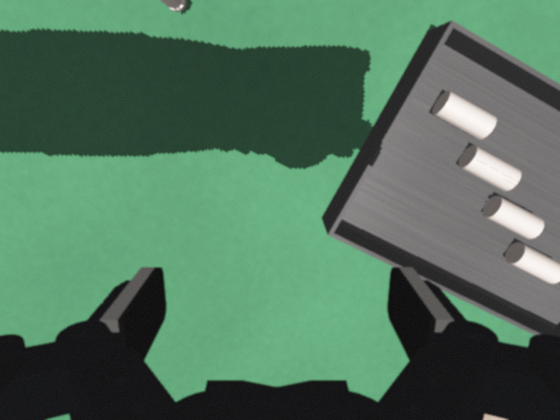

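The shackle candidates are:
- Large one lying on the bench: scene (135,235), top (380,298).
- Small one: scene (174,225), top (336,297).
- The one in the oak stand: scene (197,243), top (343,243).
- U-bolt: scene (207,266).

The one in the stand is middle-sized, so I'll check it in a close crop and measure.

Run:
```python
from h import *
a=load('top0')[0][150:260,170:390,::-1]; b=load('scene0')[0][140:300,110:370,::-1]
a=cv2.resize(a,None,fx=3.6,fy=3.6,interpolation=cv2.INTER_CUBIC);b=cv2.resize(b,None,fx=3,fy=3,interpolation=cv2.INTER_CUBIC)
cv2.imwrite('pics/ca.png',a);cv2.imwrite('pics/cb.png',b)
im,d,m,o=load('top0');P=cloud(m,d)
for u,v in [(202,210),(214,210),(226,210),(238,222),(212,175),(343,243),(349,222),(330,225),(340,260),(214,163)]: print(u,v,P[v,u].round(4))
```

```text
202 210 [0.5511 0.094  0.0688]
214 210 [0.5507 0.0659 0.0709]
226 210 [0.5515 0.0387 0.0658]
238 222 [0.5289 0.0136 0.0241]
212 175 [0.6158 0.0621 0.147 ]
343 243 [ 0.4704 -0.2257  0.1089]
349 222 [ 0.5224 -0.246   0.0707]
330 225 [ 0.5186 -0.2048  0.0462]
340 260 [ 0.4389 -0.2328  0.0008]
214 163 [0.6578 0.0656 0.0888]
```

View pics/ca.png

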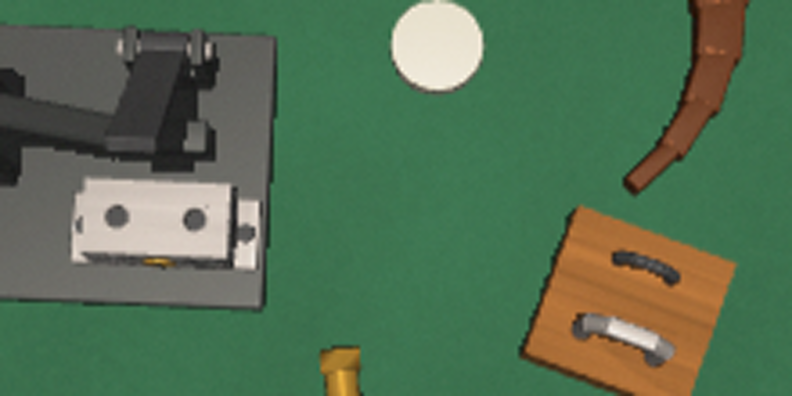

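View pics/cb.png

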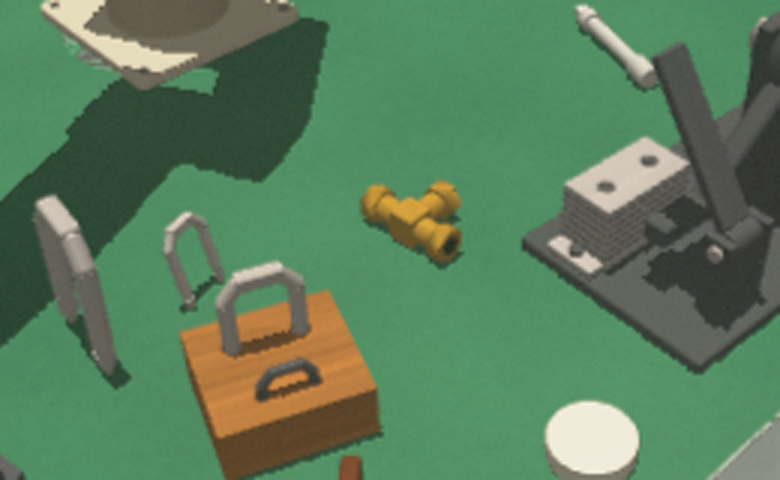

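Run:
```python
from h import *
A=[]
for n in ['top0','scene0']:
    im,d,m,o=load(n);P=cloud(m,d)
    A.append(P[d>0].reshape(-1,3))
A=np.concatenate(A)
# max height grid around shear
ys=np.arange(0.30,-0.04,-0.02); xs=np.arange(0.74,0.46,-0.02)
print('      '+' '.join(f'{int(round(y*1000)):4d}' for y in ys))
for x in xs:
    r=[]
    for y in ys:
        s=A[(abs(A[:,0]-x)<.01)&(abs(A[:,1]-y)<.01)]
        r.append(f'{int(1000*s[:,2].max()):4d}' if len(s) else '   .')
    print(int(round(x*1000)),' '.join(r))
mt=load('top0')[2]; ms=load('scene0')[2]
print(onplane(mt,202.5,210,.072),onplane(mt,224.2,210.8,.072))
# scene bores crop/3+offset
print(two(mt,(202.5,210),ms,(110+649/3,140+161/3)),two(mt,(224.2,210.8),ms,(110+606/3,140+187/3)))
print('crown',onplane(mt,344,242.5,.108),two(mt,(344,242.5),ms,(110+261/3,140+272/3)))
```

```text
300  280  260  240  220  200  180  160  140  120  100   80   60   40   20    0  -20
740    8    5    7    6    6    7    6    7    6    6    5    8    7    6    7    5    6
720    6    5    7    6    6    8    6    6    8    6    9    7    6    7    8    6    7
700   16   17   18   18   18   17   16   14   13   12   11   13    9    6    6    6    8
680   16   17   17   23   25   18   20   20   18   19   16   93   83   88   18   16    7
660   13   13   14   14  159  168  163   20   19   18   85  100  100   95   75   17    6
640  333  300  219  180  183  184  186  182   16   18   19  132  130  125   19   19    6
620  463  416  386  339  293  249  205  182  127  110   93  155  156  153   17   19    7
600  459  413  379  340  292  247  202  180  128  112   95  183  183  179   21   17    7
580  136  167  182  185  185  185  185  181   20   74   77  205  205  198   75   21    8
560   19  166   18   18  161  168  161   18   21   76   79  199  202   78   76   25    8
540   20  166   20   17   19   19   17   18   21   77   78   79   79   78   78   27    4
520   18   17   17   18   19   17   18   19   18   75   76   76   78   75   74   23    6
500    5   15   13   18   15   16   17   17   17   17   17   19   19   18   22   14   10
480    7    7    5    5    7    6    6    6    7    5    8    5    7    6    5    7    5
[0.55055997 0.09237891 0.072     ] [0.54863911 0.04217087 0.072     ]
(array([0.55087047, 0.09266282, 0.0687602 ]), np.float64(0.0005593340636295512)) (array([0.54886682, 0.04224002, 0.06904211]), np.float64(0.0006630968417513814))
crown [ 0.47160175 -0.22805991  0.108     ] (array([ 0.47187865, -0.22925254,  0.1022083 ]), np.float64(0.0008797562126271389))
```

```bash
cat >> h.py <<'E'
from scipy.spatial.transform import Rotation as Ro
def down(yawdeg):
    return Ro.from_euler('z',yawdeg,degrees=True)*Ro.from_quat([1,0,0,0])
def plan(p,yaw,n,g,start=None):
    """straight rows in tool axes to TCP p with heading yaw; prints rounded"""
    o=bot.get_obs(); 
    q0,p0=(Ro.from_quat(o['tool_rot']),np.array(o['eef_pos'])) if start is None else (down(start[1]),np.array(start[0],float))
    q1=down(yaw); rv=(q0.inv()*q1).as_rotvec(degrees=True)/n; dp=(np.array(p)-p0)/n
    q=q0; out=[]
    for i in range(n):
        s=np.round(q.inv().apply(dp),4); r=np.round(rv,2); out+=[*s,*r,g]; q=q*Ro.from_rotvec(r,degrees=True)
    print([float(x) for x in out])
E
python3 -c "
from h import *
plan([.40,-.20,.303],-19,8,-1)"
```

```text
[-0.0176, -0.0334, 0.0001, -0.0, 0.01, -5.52, -1.0, -0.0143, -0.0349, 0.0001, -0.0, 0.01, -5.52, -1.0, -0.0109, -0.0361, 0.0001, -0.0, 0.01, -5.52, -1.0, -0.0074, -0.037, 0.0, -0.0, 0.01, -5.52, -1.0, -0.0038, -0.0375, 0.0, -0.0, 0.01, -5.52, -1.0, -0.0001, -0.0377, 0.0, -0.0, 0.01, -5.52, -1.0, 0.0035, -0.0375, 0.0, -0.0, 0.01, -5.52, -1.0, 0.0071, -0.037, 0.0, -0.0, 0.01, -5.52, -1.0]
```

Call:
drive_tool(
  steps=[-0.0176, -0.0334, 0, 0, 0, -5.5, -1, -0.0143, -0.035, 0, 0, 0, -5.5, -1, -0.011, -0.036, 0, 0, 0, -5.5, -1, -0.0075, -0.037, 0, 0, 0, -5.5, -1, -0.004, -0.0375, 0, 0, 0, -5.5, -1, 0, -0.0375, 0, 0, 0, -5.5, -1, 0.0035, -0.0375, 0, 0, 0, -5.5, -1, 0.007, -0.037, 0, 0, 0, -5.5, -1],
)

```text
clock: 0.82
eef_pos: [0.4006, -0.1988, 0.3038]
tool_rot: [0.986, -0.164, -0.0, 0.0]
ft_force: [0.9, -0.8, -0.3]
grip_width: 0.0856
```

```bash
python3 -c "
from h import *
im,d,m,o=snap('wrist','w1'); print(o['clock'],o['eef_pos'],Ro.from_quat(o['tool_rot']).as_matrix()[:,0],o['ft_force'])"
```

```text
0.8167 [ 0.40058671 -0.19876908  0.30380871] [ 9.45891773e-01 -3.24482258e-01 -1.32440930e-04] [ 0.93863977 -0.8114078  -0.31254555]
```

View pics/w1.png

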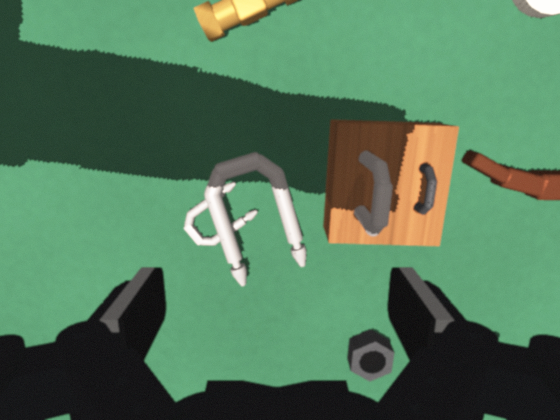

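The shackle stands in the stand at (380,190). The large one (250,210) and the small one (210,215) lie left of it, and the U-bolt is at (430,188) without a groove. Next: its position and yaw from this view and the top view.

Run:
```python
from h import *
for n in ['w1','top0']:
    im,d,m,o=load(n);P=cloud(m,d)
    k=(d>0)&(abs(P[...,0]-.471)<.045)&(abs(P[...,1]+.228)<.045)&(P[...,2]>.085)
    Q=P[k]; print(n,len(Q),np.percentile(Q[:,2],[5,50,95]))
    T=Q[Q[:,2]>np.percentile(Q[:,2],95)-.008][:,:2] if n=='w1' else Q[:,:2]
    r=cv2.minAreaRect(T.astype(np.float32)*1000); print(r, T.mean(0))
# crops
im=load('w1')[0][110:260,310:480,::-1]; cv2.imwrite('pics/cw1.png',cv2.resize(im,None,fx=4.5,fy=4,interpolation=cv2.INTER_CUBIC))
im=load('top0')[0][225:260,320:370,::-1]; cv2.imwrite('pics/ct1.png',cv2.resize(im,None,fx=14,fy=14,interpolation=cv2.INTER_CUBIC))
```

```text
w1 18764 [0.10780646 0.29714783 0.3182758 ]
((436.3269348144531, -194.82708740234375), (10.36998176574707, 22.68209457397461), 42.53754425048828) [ 0.4336004  -0.19292919]
top0 147 [0.09248982 0.10666105 0.11215294]
((471.9544372558594, -230.43551635742188), (60.5319709777832, 11.982355117797852), 69.33679962158203) [ 0.47192012 -0.22886738]
```

View pics/cw1.png

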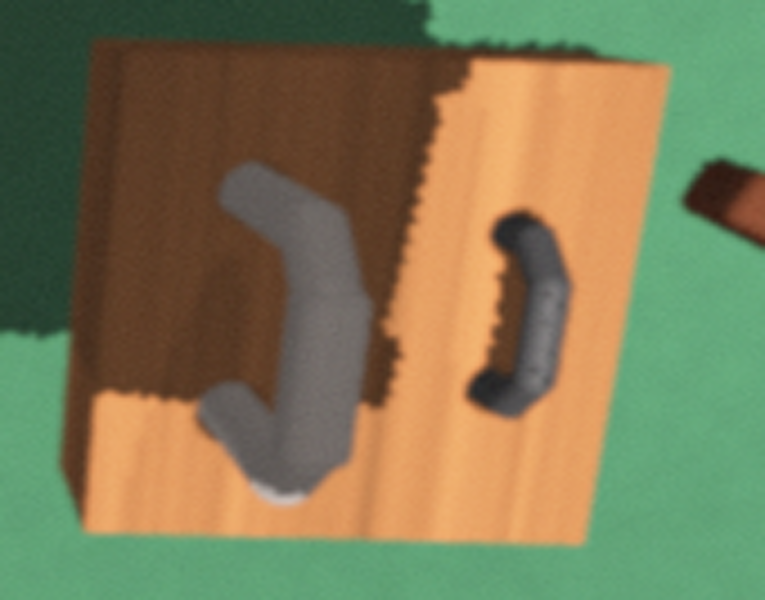

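View pics/ct1.png

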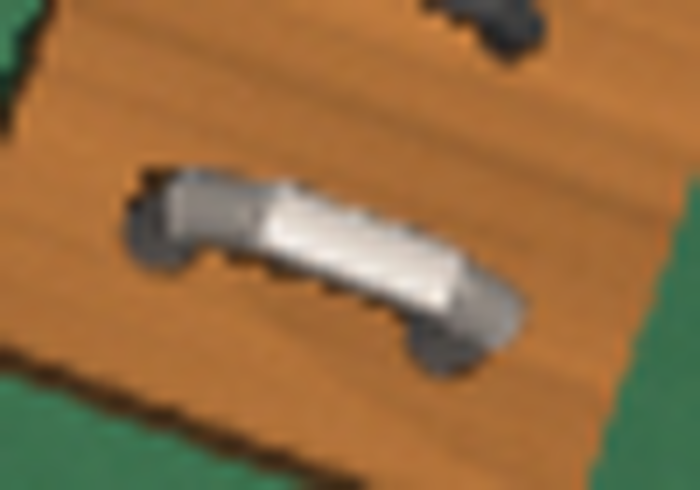

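Run:
```python
from h import *
mw=load('w1')[2];mt=load('top0')[2]
c,e=two(mw,(381.8,205),mt,(345.4,242.2));print(c,e)
C=[onplane(mw,310+x/4.5,110+y/4,.045)[:2] for x,y in [(122,44),(668,66),(585,545),(85,533)]]
C=np.array(C);print(C,C.mean(0))
for i in range(4):
    v=C[(i+1)%4]-C[i];print(np.linalg.norm(v),np.degrees(np.arctan2(v[1],v[0])))
# shackle from stand
s=C.mean(0)
for y in (-19,-20.7):
    a=np.radians(y);print(s+.024*-np.array([np.cos(a),np.sin(a)]))
for n,q in (('w1',(381.8,205)),('top0',(345.4,242.2))): print(onplane(load(n)[2],*q,.108))
d=load('w1')[1]; print(pt(mw,d,381,205))
```

```text
[ 0.4722466  -0.2319371   0.10386483] 0.0008543899343383229
[[ 0.46508936 -0.16911206]
 [ 0.56204675 -0.20718832]
 [ 0.52402268 -0.31076446]
 [ 0.42632372 -0.27410537]] [ 0.49437063 -0.24029255]
0.10416590936397203 -21.440496236032782
0.11033515599276911 -110.15880573429557
0.1043502559637506 159.43265334580877
0.11192126552297371 69.73483814396116
[ 0.47167818 -0.23247892]
[ 0.47191997 -0.23180916]
[ 0.47110059 -0.23055425  0.108     ]
[ 0.47226533 -0.23117748  0.108     ]
[ 0.47074408 -0.23077711  0.10688449]
```

```bash
python3 -c "
from h import *
plan([.55,.07,.303],-2,8,1)"
```

```text
[0.0069, -0.0371, 0.0003, -0.04, -0.02, -2.04, 1.0, 0.0083, -0.0368, 0.0003, -0.04, -0.02, -2.04, 1.0, 0.0096, -0.0365, 0.0002, -0.04, -0.02, -2.04, 1.0, 0.0109, -0.0361, 0.0002, -0.04, -0.02, -2.04, 1.0, 0.0121, -0.0357, 0.0002, -0.04, -0.02, -2.04, 1.0, 0.0134, -0.0353, 0.0002, -0.04, -0.02, -2.04, 1.0, 0.0146, -0.0348, 0.0001, -0.04, -0.02, -2.04, 1.0, 0.0159, -0.0342, 0.0001, -0.04, -0.02, -2.04, 1.0]
```

Call:
drive_tool(
  steps=[0.007, -0.037, 0, 0, 0, -2, 1, 0.0083, -0.0368, 0, 0, 0, -2, 1, 0.0096, -0.0365, 0, 0, 0, -2, 1, 0.011, -0.036, 0, 0, 0, -2, 1, 0.012, -0.0357, 0, 0, 0, -2, 1, 0.0134, -0.0353, 0, 0, 0, -2, 1, 0.0146, -0.0348, 0, 0, 0, -2, 1, 0.016, -0.034, 0, 0, 0, -2, 1],
)

```text
clock: 1.53
eef_pos: [0.5513, 0.0622, 0.3036]
tool_rot: [1.0, -0.027, -0.0, 0.0]
ft_force: [0.6, -0.1, 0.4]
grip_width: 0.0002
```

```bash
python3 -c "
from h import *
im,d,m,o=snap('wrist','w2'); print(o['clock'],o['eef_pos'],Ro.from_quat(o['tool_rot']).as_matrix()[:,0],o['ft_force'])"
```

```text
1.5333 [0.55125008 0.06219899 0.30356134] [ 9.98527104e-01 -5.42513921e-02 -6.39866684e-04] [ 0.58270396 -0.0960675   0.36696021]
```

View pics/w2.png

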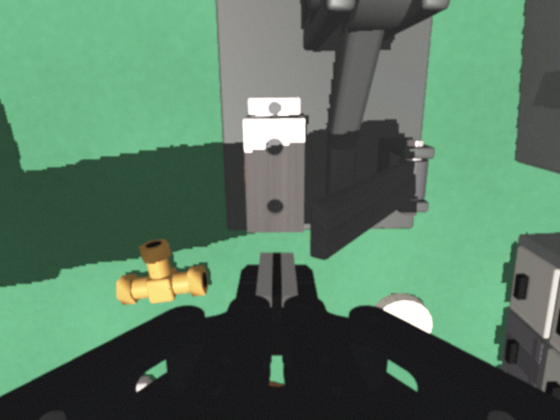

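The wrist view shows the bores at (274,147) and (275,206), and the keeper bar from its hinge at (420,175) to its end at (320,230). I'll refine these positions.

Run:
```python
from h import *
im,d,m,o=load('w2');mt=load('top0')[2];ms=load('scene0')[2]
cv2.imwrite('pics/cw2.png',cv2.resize(im[85:275,230:450,::-1],None,fx=3.6,fy=3.1,interpolation=cv2.INTER_CUBIC))
P=cloud(m,d)
for u,v in [(260,180),(290,180),(330,225),(345,215),(320,230),(335,240),(360,195)]: print(u,v,P[v,u].round(4))
g=cv2.cvtColor(im,cv2.COLOR_RGB2GRAY)
for (u,v),t,s in (((274,147),(202.5,210),(326.3,193.7)),((275,206),(224.2,210.8),(312,202.3))):
    w=g[v-11:v+12,u-14:u+15].astype(float); k=w<np.percentile(w,50)*.72
    n,lab,st,ce=cv2.connectedComponentsWithStats(k.astype(np.uint8)); i=lab[11,14]
    print(st[i],ce[i]); c=ce[i]+[u-14,v-11]
    print(onplane(m,*c,.072), two(m,c,mt,t), two(m,c,ms,s))
```

```text
260 180 [0.5375 0.0665 0.0718]
290 180 [0.562  0.0651 0.0711]
330 225 [0.5776 0.0697 0.1978]
345 215 [0.5872 0.0703 0.1852]
320 230 [0.5725 0.068  0.1996]
335 240 [0.5806 0.0601 0.1939]
360 195 [0.5982 0.0766 0.1702]
[  7   9  16  10 122] [14.7704918  13.56557377]
[0.55093774 0.09074164 0.072     ] (array([0.55048511, 0.09154797, 0.07562763]), np.float64(0.0011581894612272725)) (array([0.55128823, 0.09069639, 0.07003065]), np.float64(0.0008755270104480865))
[  6   4  16  14 171] [13.53216374 10.79532164]
[0.54816729 0.04401107 0.072     ] (array([0.54862839, 0.0427569 , 0.0686145 ]), np.float64(0.0011777709911563545)) (array([0.54804208, 0.04287146, 0.06822317]), np.float64(0.00010347022016200679))
```

View pics/cw2.png

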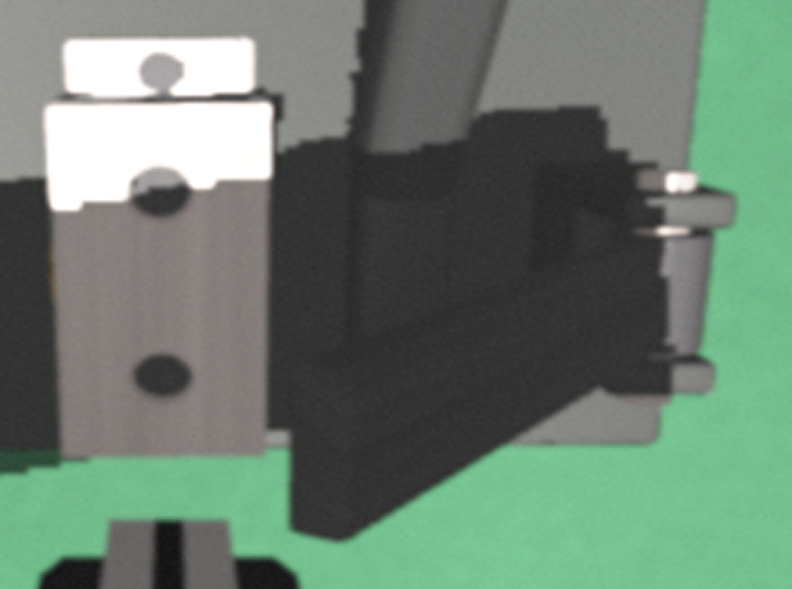

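Call:
drive_tool(
  steps=[0.025, -0.003, 0, 0, 0, 0, 1, 0.025, -0.003, 0, 0, 0, 0, 1, 0, 0, 0.02, 0, 0, 0, 1, 0, 0, 0.02, 0, 0, 0, 1, -0.003, 0, 0.012, 0, 0, 0, 1, -0.003, 0, 0.012, 0, 0, 0, 1, -0.003, 0, 0.012, 0, 0, 0, 1, -0.003, 0, 0.012, 0, 0, 0, 1],
)

```text
clock: 2.25
eef_pos: [0.5895, 0.064, 0.2159]
tool_rot: [1.0, -0.028, 0.001, -0.0]
ft_force: [0.1, 0.2, 3.9]
grip_width: 0.0
```

Call:
drive_tool(
  steps=[-0.003, 0, 0.012, 0, 0, 0, 1, -0.003, 0, 0.012, 0, 0, 0, 1, -0.003, 0, 0.012, 0, 0, 0, 1, -0.003, 0, 0.01, 0, 0, 0, 1, -0.002, 0, 0.006, 0, 0, 0, 1, 0, 0, 0.003, 0, 0, 0, 1, 0, 0, 0, 0, 0, 0, 1],
)

```text
clock: 2.83
eef_pos: [0.5746, 0.0649, 0.1602]
tool_rot: [1.0, -0.028, -0.001, 0.0]
ft_force: [1.1, 0.2, 0.0]
grip_width: -0.0001
```

Call:
drive_tool(
  steps=[0, 0, 0.002, 0, 0, 0, 1, 0, 0, 0.002, 0, 0, 0, 1, 0, 0, 0.001, 0, 0, 0, 1, 0, 0, 0, 0, 0, 0, 1],
)

```text
clock: 3.17
eef_pos: [0.5749, 0.0652, 0.1558]
tool_rot: [1.0, -0.028, -0.0, 0.0]
ft_force: [0.2, -0.2, 0.1]
grip_width: -0.0002
```

```bash
python3 -c "
from h import *
im,d,m,o=snap('scene','s3'); cv2.imwrite('pics/cs3.png',cv2.resize(im[120:260,270:420,::-1],None,fx=4,fy=4,interpolation=cv2.INTER_CUBIC)); print(o['eef_pos'],o['ft_force'])"
```

```text
[0.57494734 0.06520319 0.15575299] [ 0.22518639 -0.23388979  0.10096538]
```

View pics/cs3.png

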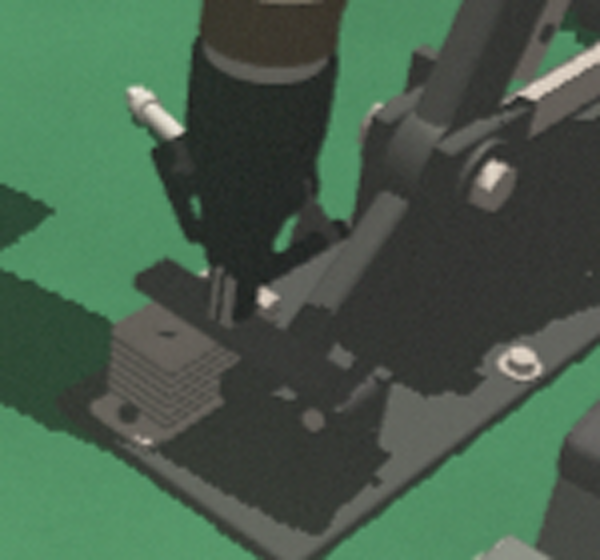

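The bar is nearly flat across the lock. I'll press on gently until contact is felt.

Call:
drive_tool(
  steps=[0, 0, 0.001, 0, 0, 0, 1, 0, 0, 0.001, 0, 0, 0, 1, 0, 0, 0.0005, 0, 0, 0, 1, 0, 0, 0, 0, 0, 0, 1],
)

```text
clock: 3.55
eef_pos: [0.5753, 0.0654, 0.1546]
tool_rot: [1.0, -0.028, 0.001, -0.0]
ft_force: [-2.7, -0.2, 7.7]
grip_width: 0.0001
```

Call:
drive_tool(
  steps=[0, 0, 0.001, 0, 0, 0, 1, 0, 0, 0.0005, 0, 0, 0, 1, 0, 0, 0, 0, 0, 0, 1],
)

```text
clock: 3.8
eef_pos: [0.5752, 0.0653, 0.1546]
tool_rot: [1.0, -0.028, 0.001, -0.0]
ft_force: [-6.2, -0.9, 14.9]
grip_width: 0.0002
```

The bar is solid at tip z 0.082, so it is flat. I'll lift and look.

Call:
drive_tool(
  steps=[0, 0, -0.01, 0, 0, 0, 1, 0, 0, -0.03, 0, 0, 0, 1, 0, 0, -0.04, 0, 0, 0, 1, -0.01, 0, -0.04, 0, 0, 0, 1, -0.015, 0, -0.03, 0, 0, 0, 1, 0, 0, 0, 0, 0, 0, 1],
)

```text
clock: 4.3
eef_pos: [0.5514, 0.0672, 0.31]
tool_rot: [1.0, -0.028, 0.006, -0.001]
ft_force: [1.3, -0.6, 0.7]
grip_width: 0.0
```

Run:
```python
from h import *
im,d,m,o=snap('wrist','w4'); print(o['eef_pos'],o['joint_vel'].round(3),Ro.from_quat(o['tool_rot']).as_matrix()[:,0])
cv2.imwrite('pics/cw4.png',cv2.resize(im[85:275,210:430,::-1],None,fx=3.6,fy=3.1,interpolation=cv2.INTER_CUBIC))
P=cloud(m,d)
for u,v in [(260,180),(290,180),(330,180),(370,180)]: print(u,v,P[v,u].round(4))
```

```text
[0.55136634 0.06716627 0.3100181 ] [-0.003  0.066 -0.071 -0.112 -0.005 -0.005] [ 0.99839016 -0.05536528  0.0123198 ]
260 180 [0.5409 0.0729 0.0823]
290 180 [0.565  0.0716 0.0827]
330 180 [0.5973 0.0696 0.0819]
370 180 [0.6299 0.0676 0.0815]
```

View pics/cw4.png

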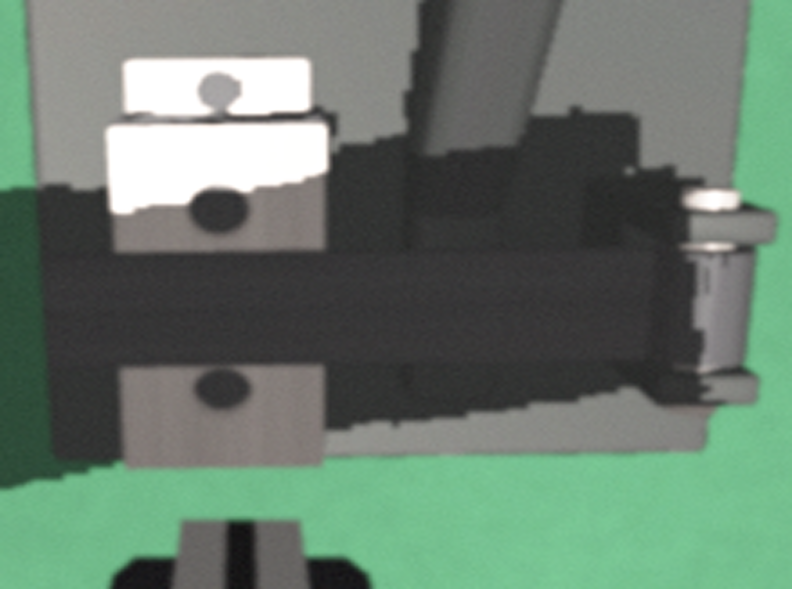

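Run:
```python
from h import *
for n,a,b in (('w2',(274.1,146.2),(275,205.9)),('w4',(270.4,152),(271.3,210.1))):
    m=load(n)[2]; A=onplane(m,*a,.072);B=onplane(m,*b,.072); print(A,B,(A+B)/2,np.linalg.norm(A-B),np.degrees(np.arctan2(-(A-B)[0],(A-B)[1])))
im,d,m,o=snap('wrist','w5'); print(o['eef_pos'],Ro.from_quat(o['tool_rot']).as_matrix()[:,0])
cv2.imwrite('pics/cw5.png',cv2.resize(im[85:275,210:430,::-1],None,fx=3.6,fy=3.1,interpolation=cv2.INTER_CUBIC))
plan([.4718,-.2315,.26],-20.5,8,-1)
```

```text
[0.55055165 0.0934447  0.072     ] [0.54855154 0.04389935 0.072     ] [0.5495516  0.06867203 0.072     ] 0.04958570676850802 -2.31173165592127
[0.55044328 0.09350924 0.072     ] [0.54827036 0.04393268 0.072     ] [0.54935682 0.06872096 0.072     ] 0.049624164450249655 -2.509651714821238
[0.5514028  0.06702661 0.30679757] [ 0.99841956 -0.0554314   0.00926006]
[-0.0078, 0.0378, 0.0054, -0.01, -0.03, 2.16, -1.0, -0.0064, 0.0381, 0.0054, -0.01, -0.03, 2.16, -1.0, -0.0049, 0.0383, 0.0055, -0.01, -0.03, 2.16, -1.0, -0.0035, 0.0384, 0.0055, -0.01, -0.03, 2.16, -1.0, -0.002, 0.0385, 0.0055, -0.01, -0.03, 2.16, -1.0, -0.0006, 0.0386, 0.0055, -0.01, -0.03, 2.16, -1.0, 0.0009, 0.0386, 0.0055, -0.01, -0.03, 2.16, -1.0, 0.0023, 0.0385, 0.0055, -0.01, -0.03, 2.16, -1.0]
```

View pics/cw5.png

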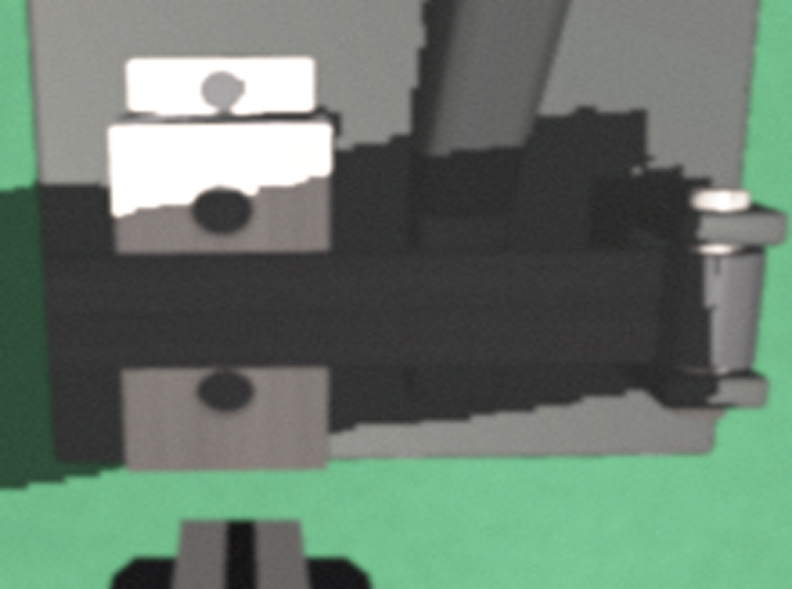

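Call:
drive_tool(
  steps=[-0.0078, 0.0378, 0.005, 0, 0, 2.2, -1, -0.0064, 0.038, 0.005, 0, 0, 2.2, -1, -0.005, 0.0383, 0.005, 0, 0, 2.2, -1, -0.0035, 0.0384, 0.005, 0, 0, 2.2, -1, -0.002, 0.0385, 0.005, 0, 0, 2.2, -1, -0.0006, 0.0386, 0.005, 0, 0, 2.2, -1, 0.001, 0.0386, 0.005, 0, 0, 2.2, -1, 0.0023, 0.0385, 0.005, 0, 0, 2.2, -1],
)

```text
clock: 5.07
eef_pos: [0.4691, -0.233, 0.2597]
tool_rot: [0.983, -0.181, -0.001, -0.0]
ft_force: [1.0, 0.3, 0.5]
grip_width: 0.0854
```

Call:
drive_tool(
  steps=[0, 0, 0, 0, 0, 0, -1, 0, 0, 0, 0, 0, 0, -1],
)

```text
clock: 5.23
eef_pos: [0.4689, -0.2332, 0.2596]
tool_rot: [0.983, -0.183, -0.002, -0.001]
ft_force: [-0.4, 0.3, 0.6]
grip_width: 0.0854
```

Run:
```python
from h import *
im,d,m,o=snap('wrist','w6'); print(o['eef_pos'],Ro.from_quat(o['tool_rot']).as_matrix()[:,0],o['joint_vel'].round(3))
plan([.4718,-.2315,.26],-20.5,1,-1)
```

```text
[ 0.4688925  -0.23317738  0.25955539] [ 0.93325382 -0.35919394 -0.00412593] [ 0.059 -0.018  0.006  0.01   0.012  0.001]
[0.002, -0.0012, 0.0001, -0.05, 0.19, -0.4, -1.0]
```

View pics/w6.png

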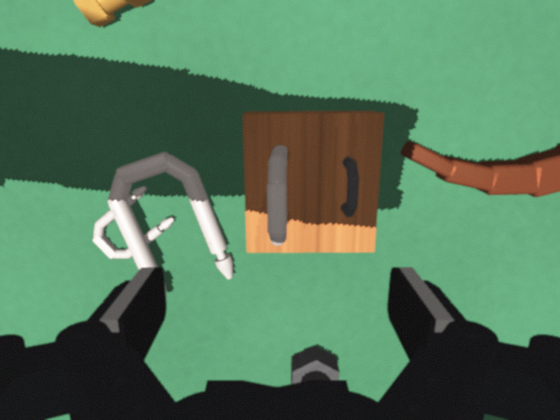

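Run:
```python
from h import *
im,d,m,o=load('w6')
cv2.imwrite('pics/cw6.png',cv2.resize(im[130:260,235:365,::-1],None,fx=4.5,fy=4.5,interpolation=cv2.INTER_CUBIC))
P=cloud(m,d);k=(P[...,2]>.1)&(P[...,2]<.125)&(d>0)&(abs(P[...,0]-.471)<.05)&(abs(P[...,1]+.23)<.05)
v,u=np.nonzero(k);print(len(u),u.min(),u.max(),v.min(),v.max());Q=P[k];print(Q.mean(0));print(cv2.minAreaRect((Q[:,:2]*1000).astype(np.float32)))
```

```text
1254 267 286 170 239
[ 0.469972   -0.22809954  0.10691916]
((469.1980285644531, -229.84259033203125), (45.558963775634766, 11.96688461303711), 69.19815826416016)
```

View pics/cw6.png

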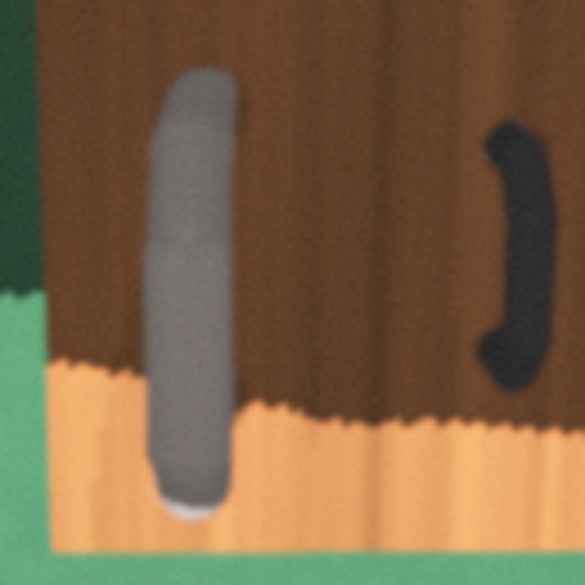

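Run:
```python
from h import *
im,d,m,o=load('w6'); mt=load('top0')[2]
print(onplane(m,276.8,206.9,.108)); print(two(m,(276.8,206.9),mt,(345.4,242.2)), two(m,(276.8,206.9),load('w1')[2],(381.8,205)))
a=onplane(m,235+189/4.5,130+240/4.5,.108);b=onplane(m,235+190/4.5,130+455/4.5,.108);print(a,b,np.linalg.norm(a-b),np.degrees(np.arctan2((a-b)[1],(a-b)[0]))-90)
o=bot.get_obs();print(o['eef_pos'])
plan([.471,-.231,.156],-20.5,5,-1)
```

```text
[ 0.46990216 -0.22863985  0.108     ]
(array([ 0.47107919, -0.22933367,  0.11080786]), np.float64(0.0033650741619715985)) (array([ 0.47027578, -0.22780137,  0.1135165 ]), np.float64(0.0013880889094264144))
[ 0.47531781 -0.21486815  0.108     ] [ 0.46449559 -0.24345946  0.108     ] 0.030570956972077738 -20.732364555375284
[ 0.46952301 -0.23190721  0.26008006]
[0.0003, -0.0003, 0.0208, -0.01, 0.04, -0.08, -1.0, 0.0003, -0.0003, 0.0208, -0.01, 0.04, -0.08, -1.0, 0.0003, -0.0003, 0.0208, -0.01, 0.04, -0.08, -1.0, 0.0002, -0.0003, 0.0208, -0.01, 0.04, -0.08, -1.0, 0.0002, -0.0003, 0.0208, -0.01, 0.04, -0.08, -1.0]
```

Call:
drive_tool(
  steps=[0.001, -0.001, 0.021, 0, 0, 0, -1, 0, -0.001, 0.021, 0, 0, 0, -1, 0, 0, 0.021, 0, 0, 0, -1, 0, 0, 0.021, 0, 0, 0, -1, 0, 0, 0.02, 0, 0, 0, -1, 0, 0, 0, 0, 0, 0, -1],
)

```text
clock: 5.78
eef_pos: [0.47, -0.2269, 0.1535]
tool_rot: [0.984, -0.179, -0.004, -0.001]
ft_force: [-0.9, 0.1, -0.2]
grip_width: 0.0854
```

Run:
```python
from h import *
im,d,m,o=snap('wrist','w7'); print(o['eef_pos'],Ro.from_quat(o['tool_rot']).as_matrix()[:,0],o['ft_force'])
```

```text
[ 0.46995137 -0.22688635  0.15346853] [ 0.93597285 -0.35196054 -0.00886636] [-0.87826562  0.08713566 -0.18531779]
```

View pics/w7.png

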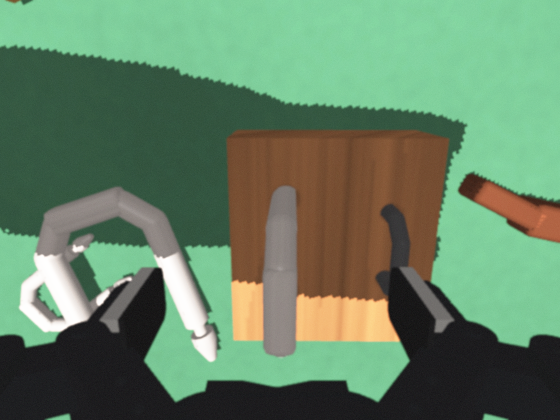

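Run:
```python
from h import *
im,d,m,o=load('w7')
cv2.imwrite('pics/cw7.png',cv2.resize(im[180:370,220:350,::-1],None,fx=4,fy=3,interpolation=cv2.INTER_CUBIC))
o2=bot.get_obs();print(o2['eef_pos'],Ro.from_quat(o2['tool_rot']).as_matrix()[:,0])
for z in (.108,.102): print(proj(m,[*o['eef_pos'][:2],z]))
P=cloud(m,d);print(P[300,280],P[320,280]); 
for v in (272,310,347): print(onplane(m,280,v,.108))
```

```text
[ 0.47082434 -0.2275529   0.15554583] [ 0.93586105 -0.35231511 -0.00617713]
[[278.57227002 306.94831221]]
[[278.62109595 298.01134144]]
[ 0.4712288  -0.2248748   0.10735896] [ 0.46884626 -0.2312695   0.10902862]
[ 0.47505571 -0.21459689  0.108     ]
[ 0.46999733 -0.22818047  0.108     ]
[ 0.46475345 -0.24226222  0.108     ]
```

View pics/cw7.png

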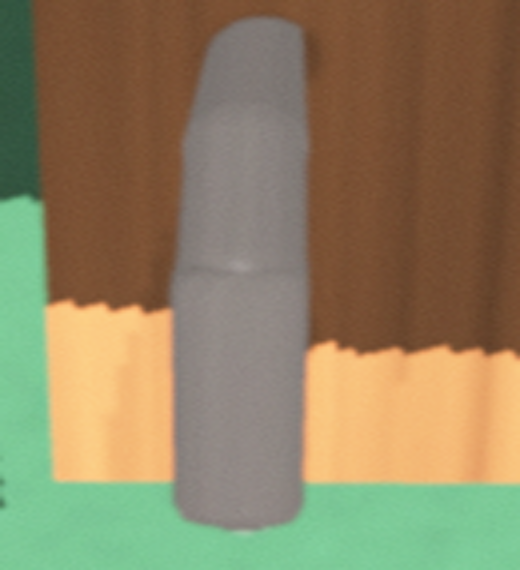

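The tool axis projects to (279,307) and the crown's centre is at (280,309), so they agree within about 1 mm. Closing.

Call:
drive_tool(
  steps=[0, 0, 0, 0, 0, 0, 1, 0, 0, 0, 0, 0, 0, 1, 0, 0, 0, 0, 0, 0, 1, 0, 0, 0, 0, 0, 0, 1, 0, 0, 0, 0, 0, 0, 1, 0, 0, 0, 0, 0, 0, 1],
)

```text
clock: 6.33
eef_pos: [0.4722, -0.2301, 0.1585]
tool_rot: [0.984, -0.181, 0.001, 0.0]
ft_force: [1.5, -1.1, 1.1]
grip_width: 0.0121
```

Run:
```python
from h import *
o=bot.get_obs(); print(o['eef_pos'],Ro.from_quat(o['tool_rot']).as_matrix(),o['ft_force'],o['ft_torque'],o['grip_width'])
```

```text
[ 0.47217056 -0.23014743  0.15854153] [[ 9.34788296e-01 -3.55203513e-01  1.14254349e-03]
 [-3.55203186e-01 -9.34788993e-01 -4.84027163e-04]
 [ 1.23996523e-03  4.66278404e-05 -9.99999230e-01]] [ 1.47117361 -1.07859952  1.1084256 ] [-0.29381789 -0.75588643 -0.0482565 ] 0.012060439078632395
```

Call:
drive_tool(
  steps=[0, 0, -0.01, 0, 0, 0, 1, 0, 0, -0.02, 0, 0, 0, 1, 0, 0, -0.025, 0, 0, 0, 1, 0, 0, -0.025, 0, 0, 0, 1, 0, 0, -0.03, 0, 0, 0, 1, 0, 0, 0, 0, 0, 0, 1, 0, 0, 0, 0, 0, 0, 1],
)

```text
clock: 6.92
eef_pos: [0.4728, -0.2305, 0.2704]
tool_rot: [0.984, -0.181, 0.002, 0.001]
ft_force: [-0.1, -0.3, -2.1]
grip_width: 0.0105
```

Run:
```python
from h import *
o=bot.get_obs(); print(o['eef_pos'],Ro.from_quat(o['tool_rot']).as_matrix()[:,0],o['ft_force'],o['ft_torque'],o['grip_width'],o['joint_vel'].round(3))
im,d,m,o=snap('wrist','w8')
plan([.5495,.05,.268],-2.4,8,1)
```

```text
[ 0.47275004 -0.23050294  0.27035427] [ 0.93474348 -0.35529038  0.00483397] [-0.08000896 -0.30673595 -2.14685617] [0.0074194  0.02240349 0.02626457] 0.010536991982082067 [ 0.     0.036 -0.067 -0.018  0.001  0.003]
[-0.0034, -0.0362, 0.0001, 0.0, -0.01, -2.3, 1.0, -0.0019, -0.0363, 0.0001, 0.0, -0.01, -2.3, 1.0, -0.0004, -0.0363, 0.0001, 0.0, -0.01, -2.3, 1.0, 0.001, -0.0363, 0.0001, 0.0, -0.01, -2.3, 1.0, 0.0025, -0.0362, 0.0001, 0.0, -0.01, -2.3, 1.0, 0.0039, -0.0361, 0.0001, 0.0, -0.01, -2.3, 1.0, 0.0054, -0.0359, 0.0001, 0.0, -0.01, -2.3, 1.0, 0.0068, -0.0357, 0.0001, 0.0, -0.01, -2.3, 1.0]
```

View pics/w8.png

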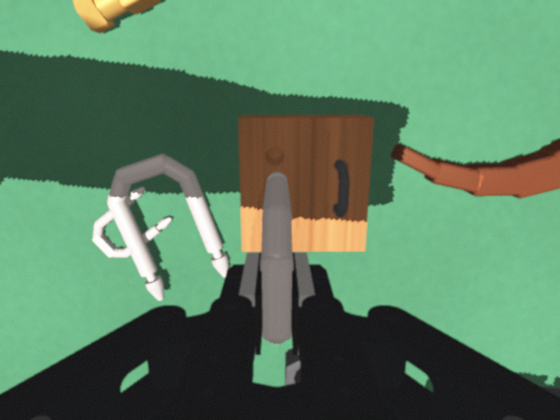

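Call:
drive_tool(
  steps=[-0.0034, -0.0362, 0, 0, 0, -2.3, 1, -0.002, -0.0363, 0, 0, 0, -2.3, 1, -0.0004, -0.0363, 0, 0, 0, -2.3, 1, 0.001, -0.0363, 0, 0, 0, -2.3, 1, 0.0025, -0.0362, 0, 0, 0, -2.3, 1, 0.004, -0.036, 0, 0, 0, -2.3, 1, 0.0054, -0.036, 0, 0, 0, -2.3, 1, 0.0068, -0.0357, 0, 0, 0, -2.3, 1],
)

```text
clock: 7.63
eef_pos: [0.5486, 0.0517, 0.2659]
tool_rot: [1.0, -0.02, -0.002, 0.0]
ft_force: [1.1, -0.1, -1.5]
grip_width: 0.0105
```

Call:
drive_tool(
  steps=[0, -0.01, 0, 0, 0, 0, 1, 0, -0.0065, 0, 0, 0, 0, 1, 0, 0, 0, 0, 0, 0, 1, 0, 0, 0, 0, 0, 0, 1, 0, 0, 0, 0, 0, 0, 1, 0, 0, 0, 0, 0, 0, 1],
)

```text
clock: 8.13
eef_pos: [0.55, 0.065, 0.2678]
tool_rot: [1.0, -0.022, -0.0, 0.0]
ft_force: [0.3, -1.4, -1.3]
grip_width: 0.0107
```

Run:
```python
from h import *
o=bot.get_obs(); print(o['eef_pos'],Ro.from_quat(o['tool_rot']).as_matrix()[:,0],o['ft_force'],o['grip_width'],o['joint_vel'].round(3))
im,d,m,o=snap('wrist','w9')
im,d,m,o=snap('scene','s9')
cv2.imwrite('pics/cs9.png',cv2.resize(im[90:240,270:420,::-1],None,fx=4,fy=4,interpolation=cv2.INTER_CUBIC))
```

```text
[0.54999918 0.06498917 0.26781772] [ 9.99021101e-01 -4.42340287e-02 -4.35602863e-04] [ 0.34538703 -1.39275654 -1.34602698] 0.010662408958776928 [ 0.001 -0.003  0.006  0.001  0.002  0.001]
```

View pics/w9.png

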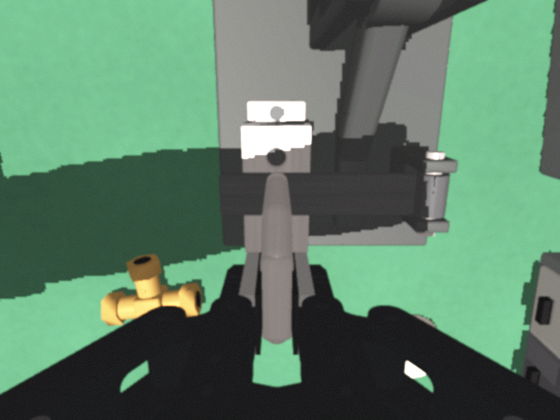

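View pics/cs9.png

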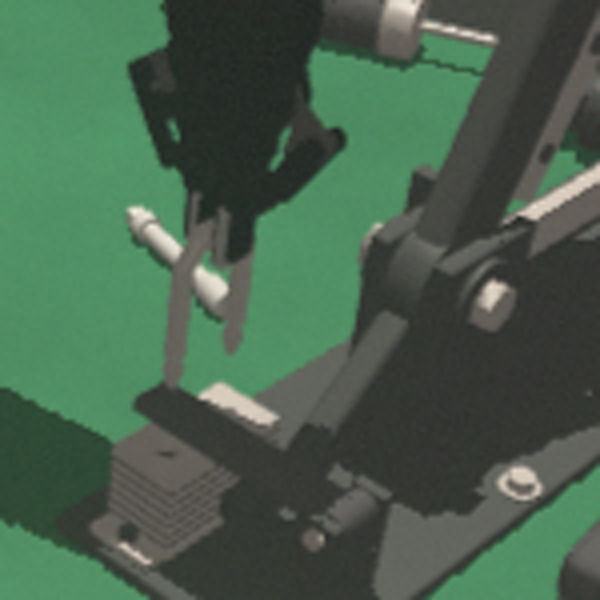

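Run:
```python
from h import *
im,d,ms,o=load('s9')
cv2.imwrite('pics/cs9b.png',cv2.resize(im[135:195,295:345,::-1],None,fx=12,fy=10,interpolation=cv2.INTER_CUBIC))
im,d,m,o=load('w9')
cv2.imwrite('pics/cw9b.png',cv2.resize(im[165:345,225:335,::-1],None,fx=5,fy=3.3,interpolation=cv2.INTER_CUBIC))
R=Ro.from_quat(o['tool_rot']);T=o['eef_pos']
def sh(p,dz=.0565): # shackle pt->world
    return T+R.apply(np.array([p[0],-p[1],dz-p[2]]))
print('s',proj(ms,[sh((0,-25e-3,-.092)),sh((0,25e-3,-.092))]))
print('w', proj(m,[sh((0,.017,.006)),sh((0,-.017,.006)),sh((0,0,.006)),sh((0,.025,-.03))]))
```

```text
s [[313.32135218 185.51246886]
 [328.05670553 177.0382092 ]]
w [[277.79616709 256.0025087 ]
 [277.64978411 340.26905247]
 [277.72040948 299.61298832]
 [277.50634199 204.7628909 ]]
```

View pics/cs9b.png

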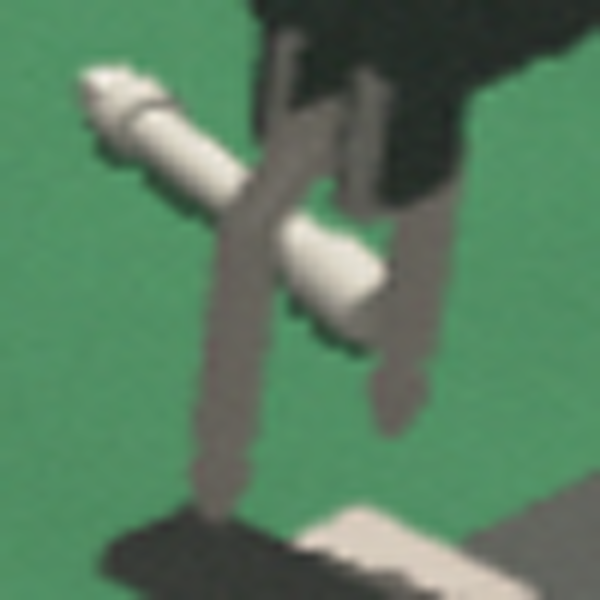

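View pics/cw9b.png

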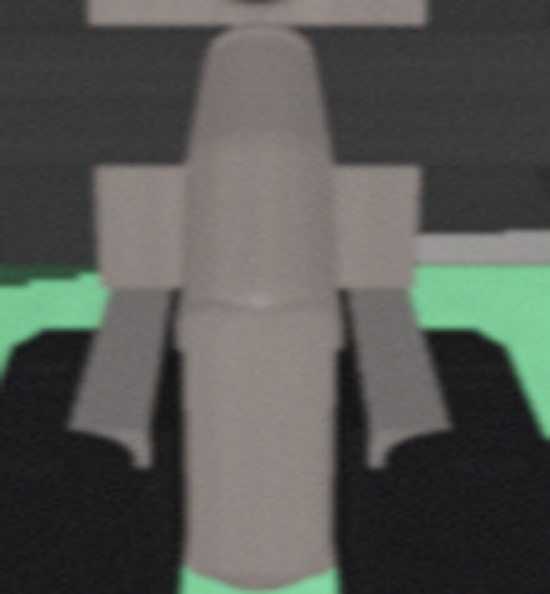

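Run:
```python
from h import *
im,d,ms,o=load('scene0'); R=None
yaw=np.radians(-2.4);c=np.array([.5495,.068,.072]);y=np.array([-np.sin(yaw),np.cos(yaw),0])
print('pred bores a,b',proj(ms,[c+.025*y,c-.025*y]))
cv2.imwrite('pics/cs0b.png',cv2.resize(im[180:216,295:345,::-1],None,fx=12,fy=12,interpolation=cv2.INTER_CUBIC))
_,_,mw,ow=load('w9')
print('pred wrist',proj(mw,[c+.025*y,c-.025*y]))
imw=load('w9')[0];cv2.imwrite('pics/cw9c.png',cv2.resize(imw[90:260,230:325,::-1],None,fx=5,fy=3.4,interpolation=cv2.INTER_CUBIC))
```

```text
pred bores a,b [[326.5706236  192.47129358]
 [312.33054924 201.10859419]]
pred wrist [[276.17826922 157.3419232 ]
 [276.30968877 224.11614903]]
```

View pics/cs0b.png

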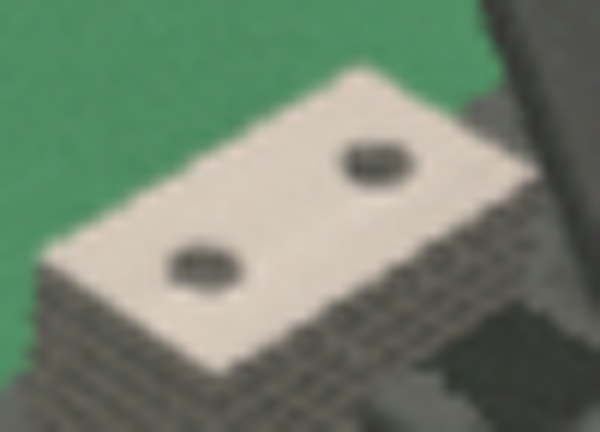

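View pics/cw9c.png

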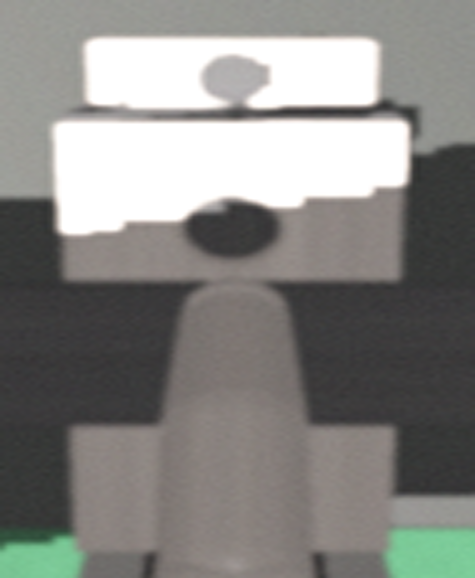

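Call:
drive_tool(
  steps=[-0.0006, -0.0032, 0, 0, 0, -0.1, 1, 0, 0, 0.012, 0, 0, 0, 1, 0, 0, 0.012, 0, 0, 0, 1, 0, 0, 0.01, 0, 0, 0, 1, 0, 0, 0.007, 0, 0, 0, 1, 0, 0, 0, 0, 0, 0, 1, 0, 0, 0, 0, 0, 0, 1, 0, 0, 0, 0, 0, 0, 1],
)

```text
clock: 8.9
eef_pos: [0.5502, 0.0698, 0.2274]
tool_rot: [1.0, -0.02, 0.0, -0.0]
ft_force: [-0.1, 0.3, -1.8]
grip_width: 0.0109
```

Run:
```python
from h import *
o=bot.get_obs(); print(o['eef_pos'],Ro.from_quat(o['tool_rot']).as_matrix()[:,0],o['ft_force'],o['ft_torque'],o['grip_width'])
im,d,m,o=snap('wrist','w10')
cv2.imwrite('pics/cw10.png',cv2.resize(im[60:345,190:365,::-1],None,fx=3,fy=2,interpolation=cv2.INTER_CUBIC))
im,d,m,o=snap('scene','s10')
cv2.imwrite('pics/cs10.png',cv2.resize(im[145:225,285:355,::-1],None,fx=8,fy=7,interpolation=cv2.INTER_CUBIC))
```

```text
[0.55016232 0.06975748 0.2274353 ] [ 9.99191730e-01 -4.01872429e-02  9.34439234e-04] [-0.08317287  0.26366255 -1.77193357] [-0.047769   -0.00632634  0.01460224] 0.010914547991902323
```

View pics/cw10.png

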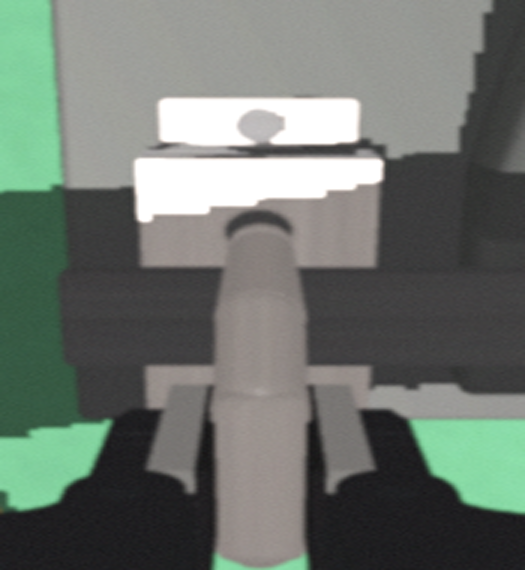

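View pics/cs10.png

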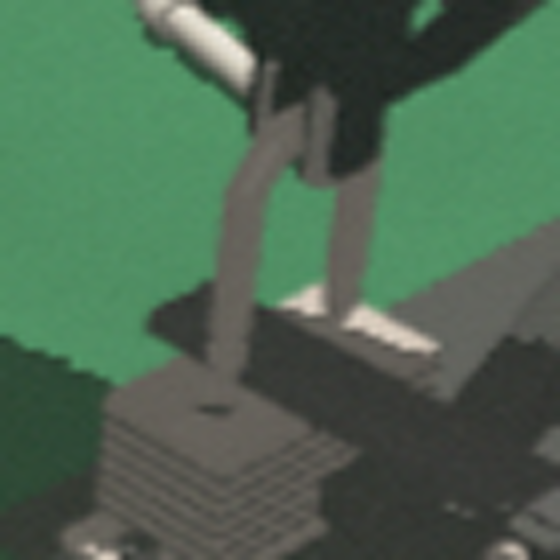

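Run:
```python
from h import *
o=bot.get_obs(); print(o['eef_pos'],Ro.from_quat(o['tool_rot']).as_matrix()[:,0],o['ft_force'],o['joint_vel'].round(3))
```

```text
[0.55026125 0.06979988 0.22767674] [ 0.99919395 -0.04011607  0.00146759] [ 0.0617677   0.03977626 -2.28085693] [ 0.001  0.    -0.001  0.001  0.    -0.001]
```

Call:
drive_tool(
  steps=[-0.0006, 0.0016, 0, 0, 0, 0, 1, 0, 0, 0.005, 0, 0, 0, 1, 0, 0, 0.005, 0, 0, 0, 1, 0, 0, 0.004, 0, 0, 0, 1, 0, 0, 0, 0, 0, 0, 1, 0, 0, 0, 0, 0, 0, 1, 0, 0, 0, 0, 0, 0, 1],
)

```text
clock: 9.58
eef_pos: [0.5491, 0.0682, 0.2128]
tool_rot: [1.0, -0.02, -0.0, 0.0]
ft_force: [-0.0, 0.1, -1.9]
grip_width: 0.011
```

Run:
```python
from h import *
im,d,m,o=snap('scene','s11')
cv2.imwrite('pics/cs11.png',cv2.resize(im[145:225,285:355,::-1],None,fx=8,fy=7,interpolation=cv2.INTER_CUBIC))
o=bot.get_obs(); print(o['eef_pos'],Ro.from_quat(o['tool_rot']).as_matrix()[:,0],o['ft_force'],o['ft_torque'],o['joint_vel'].round(3))
```

```text
[0.54920255 0.06822762 0.21297252] [ 9.99198729e-01 -4.00236897e-02  7.15966826e-05] [ 0.34853083 -0.53378112 -1.7739951 ] [-0.02395608 -0.02322232 -0.0334627 ] [ 0.    -0.005  0.004  0.    -0.    -0.001]
```

View pics/cs11.png

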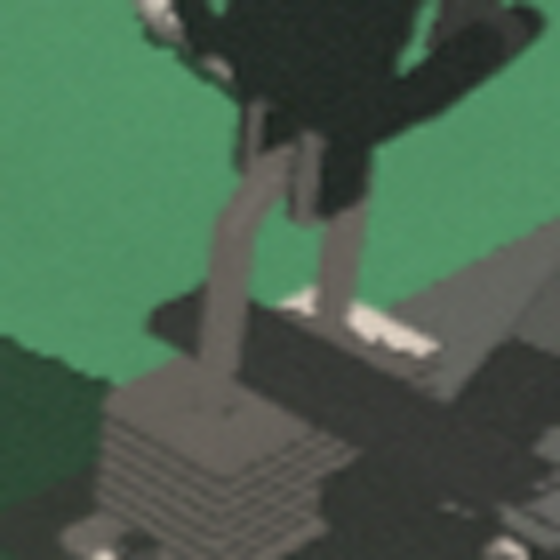

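The legs are entering the bores with no contact force, and only the shackle's weight registers. I'll go on by feel.

Call:
drive_tool(
  steps=[0.0004, 0, 0.003, 0, 0, 0, 1, 0, 0, 0.003, 0, 0, 0, 1, 0, 0, 0.003, 0, 0, 0, 1, 0, 0, 0, 0, 0, 0, 1, 0, 0, 0, 0, 0, 0, 1],
)

```text
clock: 10.05
eef_pos: [0.5493, 0.0682, 0.2035]
tool_rot: [1.0, -0.02, -0.0, 0.0]
ft_force: [-0.3, -0.7, -2.3]
grip_width: 0.0107
```

Call:
drive_tool(
  steps=[0, 0, 0.002, 0, 0, 0, 1, 0, 0, 0.002, 0, 0, 0, 1, 0, 0, 0.002, 0, 0, 0, 1, 0, 0, 0.002, 0, 0, 0, 1, 0, 0, 0, 0, 0, 0, 1],
)

```text
clock: 10.47
eef_pos: [0.5499, 0.0682, 0.1966]
tool_rot: [1.0, -0.02, 0.001, -0.0]
ft_force: [-0.1, -0.5, 3.1]
grip_width: 0.0107
```

Call:
drive_tool(
  steps=[0, 0, 0.0015, 0, 0, 0, 1, 0, 0, 0.0015, 0, 0, 0, 1, 0, 0, 0.0015, 0, 0, 0, 1, 0, 0, 0, 0, 0, 0, 1],
)

```text
clock: 10.8
eef_pos: [0.55, 0.0682, 0.1924]
tool_rot: [1.0, -0.02, 0.001, -0.0]
ft_force: [-1.2, 0.6, 5.2]
grip_width: 0.0107
```

Call:
drive_tool(
  steps=[0, 0, 0.001, 0, 0, 0, 1, 0, 0, 0.001, 0, 0, 0, 1, 0, 0, 0.001, 0, 0, 0, 1, 0, 0, 0, 0, 0, 0, 1],
)

```text
clock: 11.13
eef_pos: [0.55, 0.0682, 0.1894]
tool_rot: [1.0, -0.02, 0.001, -0.0]
ft_force: [-1.7, -0.3, 5.0]
grip_width: 0.0105
```

Call:
drive_tool(
  steps=[0, 0, 0.001, 0, 0, 0, 1, 0, 0, 0.001, 0, 0, 0, 1, 0, 0, 0, 0, 0, 0, 1],
)

```text
clock: 11.38
eef_pos: [0.5501, 0.0682, 0.1875]
tool_rot: [1.0, -0.02, 0.001, -0.0]
ft_force: [-0.7, -0.1, 5.3]
grip_width: 0.0107
```

Call:
drive_tool(
  steps=[0, 0, 0.001, 0, 0, 0, 1, 0, 0, 0.001, 0, 0, 0, 1, 0, 0, 0, 0, 0, 0, 1],
)

```text
clock: 11.63
eef_pos: [0.5501, 0.0682, 0.1855]
tool_rot: [1.0, -0.02, 0.001, -0.0]
ft_force: [-0.1, -0.4, 6.2]
grip_width: 0.0108
```

Call:
drive_tool(
  steps=[0, 0, 0.001, 0, 0, 0, 1, 0, 0, 0, 0, 0, 0, 1],
)

```text
clock: 11.8
eef_pos: [0.5501, 0.0682, 0.1846]
tool_rot: [1.0, -0.02, 0.001, -0.0]
ft_force: [-0.6, -0.2, 5.9]
grip_width: 0.0105
```

Call:
drive_tool(
  steps=[0, 0, 0.001, 0, 0, 0, 1, 0, 0, 0, 0, 0, 0, 1],
)

```text
clock: 11.97
eef_pos: [0.5501, 0.0682, 0.1836]
tool_rot: [1.0, -0.02, 0.001, -0.0]
ft_force: [-1.0, -0.3, 5.4]
grip_width: 0.0106
```

Call:
drive_tool(
  steps=[0, 0, 0.001, 0, 0, 0, 1, 0, 0, 0, 0, 0, 0, 1],
)

```text
clock: 12.13
eef_pos: [0.5501, 0.0682, 0.1826]
tool_rot: [1.0, -0.02, 0.001, -0.0]
ft_force: [-0.8, -0.8, 5.8]
grip_width: 0.0106
```

Call:
drive_tool(
  steps=[0, 0, 0.001, 0, 0, 0, 1, 0, 0, 0, 0, 0, 0, 1],
)

```text
clock: 12.3
eef_pos: [0.5501, 0.0682, 0.1816]
tool_rot: [1.0, -0.02, 0.001, -0.0]
ft_force: [-1.3, 0.7, 6.8]
grip_width: 0.0105
```

Call:
drive_tool(
  steps=[0, 0, 0.001, 0, 0, 0, 1, 0, 0, 0, 0, 0, 0, 1],
)

```text
clock: 12.47
eef_pos: [0.5501, 0.0686, 0.1805]
tool_rot: [1.0, -0.02, 0.001, -0.001]
ft_force: [-1.0, 1.4, 5.8]
grip_width: 0.0107
```

Call:
drive_tool(
  steps=[0, 0, 0.001, 0, 0, 0, 1, 0, 0, 0, 0, 0, 0, 1],
)

```text
clock: 12.63
eef_pos: [0.5502, 0.0686, 0.1795]
tool_rot: [1.0, -0.02, 0.001, -0.001]
ft_force: [-0.1, 0.5, 5.7]
grip_width: 0.0109
```

Call:
drive_tool(
  steps=[0, 0, 0.001, 0, 0, 0, 1, 0, 0, 0, 0, 0, 0, 1],
)

```text
clock: 12.8
eef_pos: [0.5502, 0.0686, 0.1786]
tool_rot: [1.0, -0.02, 0.001, -0.001]
ft_force: [0.3, 1.3, 6.6]
grip_width: 0.0107
```

Call:
drive_tool(
  steps=[0, 0, 0.001, 0, 0, 0, 1, 0, 0, 0, 0, 0, 0, 1],
)

```text
clock: 12.97
eef_pos: [0.5504, 0.0686, 0.1784]
tool_rot: [1.0, -0.02, 0.002, -0.001]
ft_force: [-1.9, 1.3, 10.5]
grip_width: 0.0105
```

Call:
drive_tool(
  steps=[0, 0, 0.001, 0, 0, 0, 1, 0, 0, 0, 0, 0, 0, 1],
)

```text
clock: 13.13
eef_pos: [0.5506, 0.0687, 0.1783]
tool_rot: [1.0, -0.02, 0.002, -0.001]
ft_force: [-3.7, 1.4, 14.1]
grip_width: 0.0106
```

It stops solid at TCP 0.178, about 2 mm after a small jolt. I won't push harder; I'll ease up and feel whether it is held.

Call:
drive_tool(
  steps=[0, 0, -0.002, 0, 0, 0, 1, 0, 0, 0, 0, 0, 0, 1],
)

```text
clock: 13.3
eef_pos: [0.5502, 0.0686, 0.1791]
tool_rot: [1.0, -0.02, 0.001, -0.001]
ft_force: [-0.9, 0.3, 6.5]
grip_width: 0.0107
```

Call:
drive_tool(
  steps=[0, 0, -0.001, 0, 0, 0, 1, 0, 0, 0, 0, 0, 0, 1],
)

```text
clock: 13.47
eef_pos: [0.5502, 0.0686, 0.1797]
tool_rot: [1.0, -0.02, 0.001, -0.001]
ft_force: [-1.3, 0.5, 5.5]
grip_width: 0.0104
```

Call:
drive_tool(
  steps=[0, 0, -0.001, 0, 0, 0, 1, 0, 0, 0, 0, 0, 0, 1],
)

```text
clock: 13.63
eef_pos: [0.5502, 0.0686, 0.1805]
tool_rot: [1.0, -0.02, 0.001, -0.001]
ft_force: [-0.6, 1.2, 6.1]
grip_width: 0.011
```

Call:
drive_tool(
  steps=[0, 0, -0.0005, 0, 0, 0, 1, 0, 0, 0, 0, 0, 0, 1],
)

```text
clock: 13.8
eef_pos: [0.5501, 0.0686, 0.1809]
tool_rot: [1.0, -0.02, 0.001, -0.001]
ft_force: [-1.2, 1.8, 5.8]
grip_width: 0.0107
```

Call:
drive_tool(
  steps=[0, 0, -0.0005, 0, 0, 0, 1, 0, 0, 0, 0, 0, 0, 1],
)

```text
clock: 13.97
eef_pos: [0.55, 0.0686, 0.181]
tool_rot: [1.0, -0.02, 0.001, -0.0]
ft_force: [0.2, 1.3, 4.5]
grip_width: 0.0104
```

Call:
drive_tool(
  steps=[0, 0, -0.001, 0, 0, 0, 1, 0, 0, 0, 0, 0, 0, 1],
)

```text
clock: 14.13
eef_pos: [0.5497, 0.0685, 0.1812]
tool_rot: [1.0, -0.02, 0.0, -0.0]
ft_force: [1.2, 1.7, 0.8]
grip_width: 0.0108
```

It is held: z stays at 0.181 while the load falls away, and the play is 2.6 mm. It is latched, so I'll let go.

Call:
drive_tool(
  steps=[0, 0, 0, 0, 0, 0, -1, 0, 0, 0, 0, 0, 0, -1, 0, 0, 0, 0, 0, 0, -1, 0, 0, 0, 0, 0, 0, -1, 0, 0, 0, 0, 0, 0, -1, 0, 0, 0, 0, 0, 0, -1],
)

```text
clock: 14.63
eef_pos: [0.5495, 0.068, 0.1813]
tool_rot: [1.0, -0.02, -0.0, 0.0]
ft_force: [0.4, 0.2, 0.5]
grip_width: 0.0815
```

Call:
drive_tool(
  steps=[0, 0, -0.015, 0, 0, 0, -1, 0, 0, -0.03, 0, 0, 0, -1, 0, 0, -0.03, 0, 0, 0, -1, 0, 0, -0.03, 0, 0, 0, -1, 0, 0.02, -0.02, 0, 0, 0, -1, 0, 0.02, 0, 0, 0, 0, -1, 0, 0, 0, 0, 0, 0, -1],
)

```text
clock: 15.22
eef_pos: [0.5486, 0.0258, 0.3086]
tool_rot: [1.0, -0.021, 0.002, 0.001]
ft_force: [-0.6, 0.4, -0.5]
grip_width: 0.0854
```

Run:
```python
from h import *
im,d,m,o=snap('wrist','w12'); print(o['eef_pos'],o['ft_force'],o['grip_width'],o['clock'])
P=cloud(m,d);k=(d>0)&(abs(P[...,0]-.55)<.04)&(abs(P[...,1]-.068)<.04)&(P[...,2]>.1)&(P[...,2]<.16);Q=P[k];print(len(Q),Q[Q[:,2]>np.percentile(Q[:,2],60)].mean(0) if len(Q) else '')
im,d,m,o=snap('scene','s12')
cv2.imwrite('pics/cs12.png',cv2.resize(im[110:260,260:420,::-1],None,fx=4,fy=4,interpolation=cv2.INTER_CUBIC))
```

```text
[0.54858118 0.02575101 0.30858875] [-0.55863537  0.42640487 -0.52711914] 0.0853728986447587 15.2167
1498 [0.54971148 0.06812494 0.13080646]
```

View pics/w12.png

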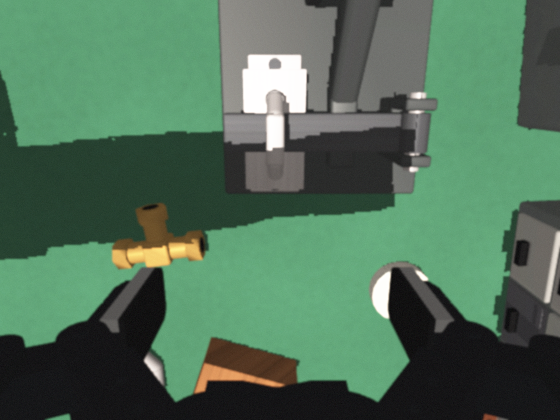

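View pics/cs12.png

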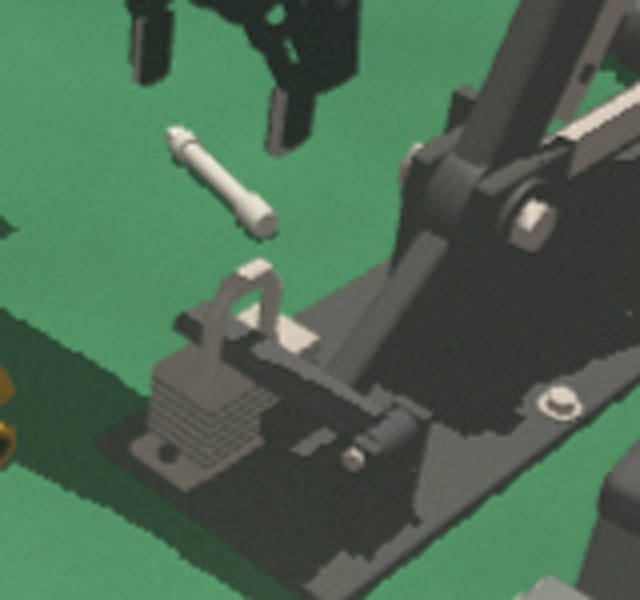

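The shackle stays down astride the flat bar: wrist view (276,125), with the crown's centre about 53 mm above the lock, where unlatched it would be at 72. I'll do one check on level and on the bystanders.

Run:
```python
from h import *
im,d,m,o=load('w12');P=cloud(m,d)
k=(d>0)&(abs(P[...,0]-.55)<.006)&(abs(P[...,1]-.068)<.013)&(P[...,2]>.12)&(P[...,2]<.14);Q=P[k];print(len(Q),np.polyfit(Q[:,1]-.068,Q[:,2],1),Q[:,0].mean())
k=(d>0)&(abs(P[...,0]-.60)<.05)&(abs(P[...,1]-.066)<.008)&(P[...,2]>.06)&(P[...,2]<.11);Q=P[k];Q=Q[abs(Q[:,2]-.082)<.008];print(np.polyfit(Q[:,0]-.6,Q[:,2],1))
im,d,m,o=snap('top','t13')
```

```text
694 [-0.00399638  0.13043007] 0.5496839648104651
[-0.00348594  0.08218361]
```

View pics/t13.png

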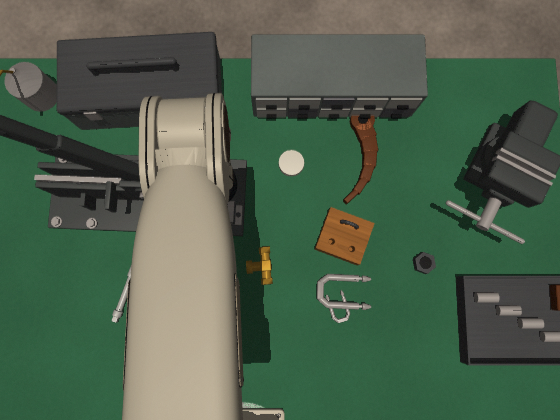

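The keeper is flat and the crown level. The large and small look-alikes now lie at (345,292) and (340,305), and at the start they stood. I'll check from the stored pictures whether the arm could have touched them.

Run:
```python
from h import *
for n in ('scene0','top0'):
    im,d,m,o=load(n);P=cloud(m,d)
    for c,(x0,x1,y0,y1) in (('large',(.30,.42,-.34,-.27)),('small',(.30,.38,-.26,-.18))):
        k=(d>0)&(P[...,0]>x0)&(P[...,0]<x1)&(P[...,1]>y0)&(P[...,1]<y1)&(P[...,2]>.02);Q=P[k]
        if len(Q): print(n,o['clock'],c,len(Q),Q[:,2].max(),Q[Q[:,2].argmax()],Q.min(0),Q.max(0))
print(bot.get_obs()['clock'])
for n in ('scene0',): cv2.imwrite('pics/z.png',cv2.resize(load(n)[0][195:275,110:220,::-1],None,fx=6,fy=6))
```

```text
scene0 0.0 large 637 0.12968720862447747 [ 0.33543373 -0.30696318  0.12968721] [ 0.31533222 -0.32215457  0.02007591] [ 0.3941861  -0.29837238  0.12968721]
scene0 0.0 small 187 0.07135014437324116 [ 0.36057417 -0.22925985  0.07135014] [ 0.34736501 -0.24110489  0.02013561] [ 0.37451391 -0.19726773  0.07135014]
top0 0.05 large 364 0.13470217009098961 [ 0.36129345 -0.3091638   0.13470217] [ 0.31153563 -0.31493285  0.02019434] [ 0.3902269  -0.29293134  0.13470217]
top0 0.05 small 141 0.07214287627062976 [ 0.34510763 -0.22811485  0.07214288] [ 0.33374463 -0.24068071  0.0207154 ] [ 0.36709442 -0.19432879  0.07214288]
15.3667
```

View pics/z.png

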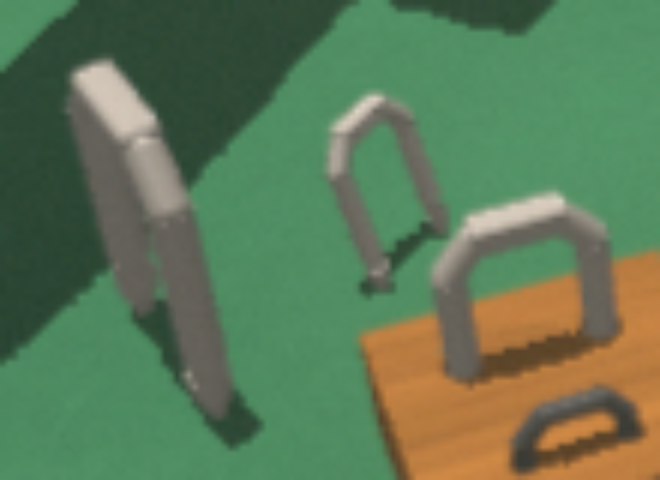

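They topped out at 0.135 m with my fingertips at 0.23 m, and both were free-standing on leg tips. So they tipped over on their own in the first second. Everything else is in place, so I'm handing in.

Run:
```python
from h import *
o=bot.get_obs();print(o['eef_pos'],o['ft_force'],o['joint_vel'].round(3)); job_done()
```

```text
[0.5476372  0.0282091  0.30591943] [0.00539849 0.63939449 0.7523278 ] [ 0.014  0.01  -0.005  0.    -0.001  0.   ]
the job is handed in; nothing more can be done
```

The bench shear is locked off: the keeper bar is flat across the lock and the middle-sized shackle is latched in both bores. I handed the job in at about 15.4 s of the 64 s allowed.

**What I did**
- I folded the keeper down with closed fingers until it sat solid. Its top then measured 82 mm above the bench and level.
- I took the shackle from the oak stand, lowered both legs freely into the bores and pressed in 1 mm steps. There was a small jolt near TCP z 0.181 m, then a solid stop about 2 mm lower.
- I went no further at the stop; the highest reading there was about 14 N, roughly 16 N with the shackle's weight added back.

**Last checks**
- When I eased up, the shackle held after 2.6 mm of play. After I let go it stayed down.
- The crown is level, with its centre about 53 mm above the lock's top face; unlatched it would spring up to 72 mm.
- The gripper is clear of everything, and the U-bolt is still in the stand. Most of the other loose parts looked unmoved in the top view; the arm hid part of the socket extension.

**What disagreed**
- The large and small look-alike shackles stood free at the start and now lie on the bench. They were already lying in the first wrist picture, at 0.8 s.
- Their tops were no higher than 135 mm while my fingertips passed at about 230 mm with almost no force reading. I take it they tipped over on their own.
- The camera triangulation of the lock's top face gave 68 to 76 mm against the stated 72 mm. The wrist depth reading gave 71 to 72 mm.

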